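Check in the fresh reagents at their docks

ROBOT

A 6-joint arm with a two-finger parallel gripper is mounted at the origin on the work surface. World frame = base frame: x ahead of the robot, y to its left, z up, the work surface at z = 0. Lengths are in m, angles in rad, forces in N, time in s.
With the tool pointing down it reaches from about 0.325 to 0.75 m from the base axis. Payload 7.6 kg.
Tool frame: the origin (TCP) lies at the very end of the fingers, on their centre line; the grasp point (between the pads) lies 19 mm behind it (manip.grasp_offset is the z of the grasp point in the tool frame, in m); z points along the fingers, y is the line along which they close (so a half turn about z gives the same grasp; the last joint's range is limited). The gripper opens to 85 mm and grips with 20 to 120 N. Pads are 22 mm wide; open, the fingers measure 114 mm over their backs; the gripper's body (76 mm by 85 mm) begins 54 mm behind the grasp point. The pads swing forward as they close: fully open they stand 13 mm farther back than shut.
Start: joints at [1.071, 0.052, 1.401, -0, 1.689, -0.07], TCP at [0.219, 0.477, 0.231] pointing down, gripper open.
Joint ranges: [-2.9, 2.9], [-0.91, 2.17], [0.12, 2.37], [-1.06, 4.2], [0.26, 2.73], [-2.93, 2.93]. Speed limits (rad/s): [2.57, 2.57, 3.01, 3.14, 3.14, 3.14].

INTERFACE

Orientations are given as [roll, pitch, yaw] about the fixed x, y, z axes, in that order (R = Rz(yaw) Ry(pitch) Rx(roll)).
In Python, from cell import manip, capture, camera_info gives the robot as it stands. The module is installed in compiled form; this text tells all that it offers.
- The arm moves only by the shell command python3 -m crank 'ROWS' [FORCE]. ROWS is JSON, a list of rows, each a list of 7 numbers: the opening, from -1 (shut) to 1 (fully open), so that 0 is half open, then the shift along the world's x, y, z in cm, then the turn, a rotation vector about the world's x, y, z in degrees. A call has 1 to 12 rows; each row shifts and turns the commanded pose from where the row before left it; what a row does not reach is not made up. A row lasts 1/8 s, in which the tool goes at most 62.5 mm and 10.7 degrees, less where a joint would pass 70% of its speed; a pose out of reach is approached as far as the arm can. A call is refused whole if a number of a shift passes 6.25 or a number of a turn 10.7, either way. A call with a gripper value outside its range is refused whole. The fingers move at their own pace and stop on an object; FORCE is the grip in N (left out, the last holds). Time passes only in rows, so rows that do not move let the fingers close. It gives the time, the measured TCP pose, the force, the opening and the grip force at its end, in the units of the state.
- manip.sense(): the state, without advancing time (a new reading comes with each control period).
- capture(name): name is "side" or "top"; returns the picture (400x640x3 uint8, blue, green, red); there is no depth.
- camera_info(name): a dict with "fx", "fy", "cx", "cy" (pixels), "rvec" (rotation vector, rad) and "tvec" (3), from world to camera coordinates, as OpenCV has them. Camera axes: x right, y down, z forward; pixel columns grow to the right and rows downward; lengths in m; the calibration is good to about 2 mm. A picture is of the moment at which its call begins. camera_info takes no time and is no camera call.
- manip.close_job(): hands the job in; it is judged then, once.
The state is a dict: "t": time; "joint_positions": joint angles; "joint_velocities": joint speeds; "effort": joint torques, N m; "eef_pos": TCP position; "tool_rot": TCP orientation; "ft_force": force on the tool from outside, world axes, zero at the start; "wrist_torque": the same for the moment, N m; "grip_width": finger opening in m; "grasp_force": force on a finger pad.
Only numpy, scipy, OpenCV 4.12 (cv2) and the standard library are available. Lean on these libraries where they do the work, as an engineer would, in place of code of your own. Each camera call takes 0.05 s, during which the arm holds its last target. There are 200 camera calls.

TASK

Fresh reagents stand in the analyser's docks; check them in, in the order they will be dispensed, by pressing the flat tab on each one's dock lightly with the fingertips until it is well down (it stays down): first the tall narrow bottle's tab, then the squat jar's, then the tiny vial's. The square bottle has not been renewed, so leave its tab up. Do not pick up or shift any bottle or anything else on the bench, and keep each touch gentle.

Things in the scene. Friction and masses are not known exactly. Their poses are not given: they have to be found in the camera images.
- dock_tall: Fixed white reagent dock holding the tall narrow round amber bottle (32 mm diameter, 72 mm tall). All four docks are identical: base plate 130 (x) x 70 (y) x 8 mm, origin at the centre of its underside on the bench, z up; the bottle stands on the plate 33 mm towards the dock's -x (the robot's side), the tab is 37 mm towards its +x on a 48 x 48 mm pedestal whose top is 32 mm above the bench.
- tab_tall_top (a point): Centre of the top face of the check-in tab on the dock of the tall narrow round amber bottle (32 mm diameter, 72 mm tall). The tab is a flat grey 36 x 36 mm plate, 5 mm thick, on a steel stem, its top about 50 mm above the bench when up; it moves straight down 10 mm to a soft rubber end stop.
- tab_tall (a joint): How far the tab at the tall narrow round amber bottle (32 mm diameter, 72 mm tall) has been pushed down, in m: 0 fully up, 0.010 at its end stop, which is bedded on soft rubber and gives about 1 mm per 2.5 N when pushed on; up means under 0.002, checked in means 0.005 or more. No spring: slight friction of about 2.5 N resists, and it stays where it is left.
- bottle_tall: The tall narrow round amber bottle (32 mm diameter, 72 mm tall) with white cap, loose, standing upright on its dock; origin at the centre of its underside. Not to be moved.
- dock_jar: Fixed white reagent dock holding the squat wide round amber jar (48 mm diameter, 42 mm tall). All four docks are identical: base plate 130 (x) x 70 (y) x 8 mm, origin at the centre of its underside on the bench, z up; the bottle stands on the plate 33 mm towards the dock's -x (the robot's side), the tab is 37 mm towards its +x on a 48 x 48 mm pedestal whose top is 32 mm above the bench.
- tab_jar_top (a point): Centre of the top face of the check-in tab on the dock of the squat wide round amber jar (48 mm diameter, 42 mm tall). The tab is a flat grey 36 x 36 mm plate, 5 mm thick, on a steel stem, its top about 50 mm above the bench when up; it moves straight down 10 mm to a soft rubber end stop.
- tab_jar (a joint): How far the tab at the squat wide round amber jar (48 mm diameter, 42 mm tall) has been pushed down, in m: 0 fully up, 0.010 at its end stop, which is bedded on soft rubber and gives about 1 mm per 2.5 N when pushed on; up means under 0.002, checked in means 0.005 or more. No spring: slight friction of about 2.5 N resists, and it stays where it is left.
- bottle_jar: The squat wide round amber jar (48 mm diameter, 42 mm tall) with white cap, loose, standing upright on its dock; origin at the centre of its underside. Not to be moved.
- dock_vial: Fixed white reagent dock holding the tiny round amber vial (22 mm diameter, 34 mm tall). All four docks are identical: base plate 130 (x) x 70 (y) x 8 mm, origin at the centre of its underside on the bench, z up; the bottle stands on the plate 33 mm towards the dock's -x (the robot's side), the tab is 37 mm towards its +x on a 48 x 48 mm pedestal whose top is 32 mm above the bench.
- tab_vial_top (a point): Centre of the top face of the check-in tab on the dock of the tiny round amber vial (22 mm diameter, 34 mm tall). The tab is a flat grey 36 x 36 mm plate, 5 mm thick, on a steel stem, its top about 50 mm above the bench when up; it moves straight down 10 mm to a soft rubber end stop.
- tab_vial (a joint): How far the tab at the tiny round amber vial (22 mm diameter, 34 mm tall) has been pushed down, in m: 0 fully up, 0.010 at its end stop, which is bedded on soft rubber and gives about 1 mm per 2.5 N when pushed on; up means under 0.002, checked in means 0.005 or more. No spring: slight friction of about 2.5 N resists, and it stays where it is left.
- bottle_vial: The tiny round amber vial (22 mm diameter, 34 mm tall) with white cap, loose, standing upright on its dock; origin at the centre of its underside. Not to be moved.
- dock_square: Fixed white reagent dock holding the square-bodied amber bottle (44 x 44 mm, 50 mm tall with its round cap). All four docks are identical: base plate 130 (x) x 70 (y) x 8 mm, origin at the centre of its underside on the bench, z up; the bottle stands on the plate 33 mm towards the dock's -x (the robot's side), the tab is 37 mm towards its +x on a 48 x 48 mm pedestal whose top is 32 mm above the bench.
- tab_square_top (a point): Centre of the top face of the check-in tab on the dock of the square-bodied amber bottle (44 x 44 mm, 50 mm tall with its round cap). The tab is a flat grey 36 x 36 mm plate, 5 mm thick, on a steel stem, its top about 50 mm above the bench when up; it moves straight down 10 mm to a soft rubber end stop.
- tab_square (a joint): How far the tab at the square-bodied amber bottle (44 x 44 mm, 50 mm tall with its round cap) has been pushed down, in m: 0 fully up, 0.010 at its end stop, which is bedded on soft rubber and gives about 1 mm per 2.5 N when pushed on; up means under 0.002, checked in means 0.005 or more. No spring: slight friction of about 2.5 N resists, and it stays where it is left.
- bottle_square: The square-bodied amber bottle (44 x 44 mm, 50 mm tall with its round cap) with white cap, loose, standing upright on its dock; origin at the centre of its underside. Not to be moved.
- control_tube: Capped clear tube standing upright between docks, 24 mm diameter, 55 mm tall, loose; origin at the centre of its underside. A bystander: leave alone.
- sample_cup: Small open clear cup between docks, 26 mm diameter, 30 mm tall, loose; origin at the centre of its underside. A bystander: leave alone.
- stopper: Black rubber stopper between docks, 24 mm diameter at the top, 22 mm tall, loose; origin at the centre of its underside. A bystander: leave alone.
- marker: White marker pen with black cap lying beyond the docks, 130 mm long, 15 mm thick, loose; origin at the centre of its underside. A bystander: leave alone.
- specimen_pot: Open clear pot beyond the docks, 60 mm diameter, 65 mm tall, loose; origin at the centre of its underside. A bystander: leave alone.

How it is judged:
On the way, in this order (a step that is already met when the one before it is completed fails the run):
1. the tall narrow bottle's tab is pressed down by at least 5 mm (value of joint tab_tall above 0.005 m), for 0.1 s.
2. the squat jar's tab is pressed down by at least 5 mm (value of joint tab_jar above 0.005 m), for 0.1 s.
3. the tiny vial's tab is pressed down by at least 5 mm (value of joint tab_vial above 0.005 m), for 0.1 s.
At the end, for the whole second after the job is handed in: The tabs of the tall bottle, the squat jar and the tiny vial are each down by at least 5 mm, the square bottle's tab is up (under 2 mm), every bottle stands upright (within 0.15 rad), and all loose things are within 15 mm of where they began (value of joint each of tab_tall, tab_jar, tab_vial above 0.005 m and value of joint tab_square below 0.002 m and distance of each of bottle_tall, bottle_jar, bottle_vial, bottle_square, control_tube, sample_cup, stopper, marker, specimen_pot from where it was at the start of the episode below 0.015 m and angle between each of bottle_tall, bottle_jar, bottle_vial, bottle_square's own z axis and vertical below 0.15 rad); the robot touches nothing.
It fails at once if the squat jar's tab is pressed (over 3 mm) before the tall bottle's is down (5 mm) (value of joint tab_jar above 0.003 m and value of joint tab_tall below 0.005 m).
It fails at once if the tiny vial's tab is pressed (over 3 mm) before the squat jar's is down (5 mm) (value of joint tab_vial above 0.003 m and value of joint tab_jar below 0.005 m).
It fails at once if the square bottle's tab is pressed (over 2 mm) (value of joint tab_square above 0.002 m).
It fails at once if a dock or its tab is pushed with more than 20 N (contact force between any of the fingers, the arm and dock_tall above 20 N or contact force between any of the fingers, the arm and dock_jar above 20 N or contact force between any of the fingers, the arm and dock_vial above 20 N or contact force between any of the fingers, the arm and dock_square above 20 N).
It fails at once if a bottle or another loose thing is lifted, carried or shifted by more than 15 mm (distance of any of bottle_tall, bottle_jar, bottle_vial, bottle_square, control_tube, sample_cup, stopper, marker, specimen_pot from where it was at the start of the episode above 0.015 m).
It also fails if it takes over 43 s, if anything falls off the work surface, if the arm or the gripper's body presses on something with over 40 N, if the wrist force passes 120 N, or if a joint passes its speed limit or range.

## Working session

There is one attempt and no reset: what is moved stays moved. The work goes in short steps, Python scripts to look and compute and a shell command to move; the robot and the scene stay as the last step left them, time stands still between calls to the robot, and variables do not carry over. Pictures are saved under pics/ and viewed, at most 10 in all, crops included, and the job is handed in when it is done.

```bash
mkdir -p pics; python3 - <<'E'
from cell import manip,capture,camera_info
import cv2
for n in("top","side"):
    cv2.imwrite(f"pics/{n}0.png",capture(n)); print(n,camera_info(n))
s=manip.sense();print(s['t'],s['eef_pos'],s['tool_rot'],s['grip_width'],s['ft_force'])
E
```

```text
top {'fx': 392.0518698650814, 'fy': 392.0518698650814, 'cx': 320.3230208799316, 'cy': 191.16021713869415, 'rvec': array([ 2.11627431, -2.10396785,  0.17668926]), 'tvec': array([0.02167097, 0.57958856, 0.91138939])}
side {'fx': 491.5365718386017, 'fy': 491.5365718386017, 'cx': 323.5008768954153, 'cy': 200.53940716758947, 'rvec': array([ 0.46104008, -2.70789159,  1.21273797]), 'tvec': array([0.5518634 , 0.18104655, 0.96010756])}
0.1 [0.21863654 0.47702466 0.23055826] [-3.14019731e+00 -9.99621568e-05  2.71175450e+00] 0.08543888654052875 [ 0.34740595  0.07732012 -0.50811166]
```

View pics/top0.png

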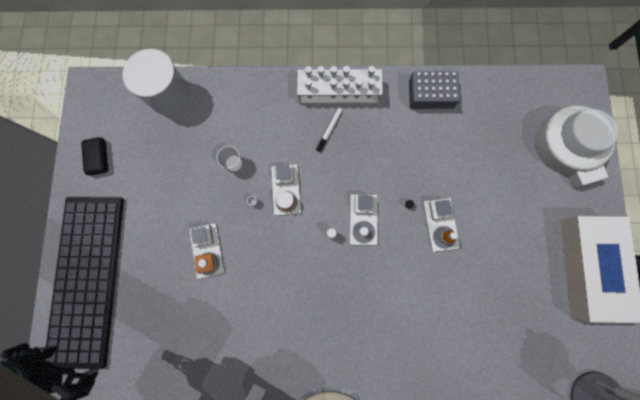

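View pics/side0.png

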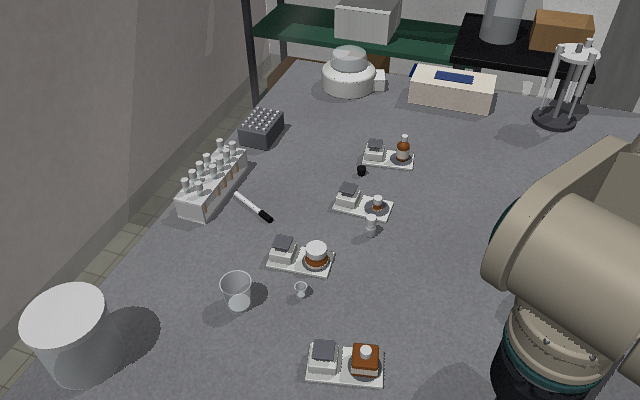

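Top view: the docks from left to right are square (tab ~203,236), jar (~284,173), vial (~365,204) and tall (~442,210). The side view shows the tabs at ~(323,348), (283,243), (348,188) and (375,145). I'll enlarge both for better readings.

```bash
python3 - <<'E'
import cv2,numpy as np
a=cv2.imread("pics/top0.png");b=cv2.imread("pics/side0.png")
def crop(im,u,v,w=40,h=40,k=8):
    c=cv2.resize(im[v-h//2:v+h//2,u-w//2:u+w//2],None,fx=k,fy=k,interpolation=cv2.INTER_CUBIC)
    for i in range(0,w,10):
        cv2.putText(c,str(u-w//2+i),(i*k,10),0,.35,(0,0,255));c[::4,i*k]=(0,0,255)
    for i in range(0,h,10):
        cv2.putText(c,str(v-h//2+i),(0,i*k+10),0,.35,(0,255,0));c[i*k,::4]=(0,255,0)
    return c
k=6
cv2.imwrite("pics/c1.png",np.vstack([np.hstack([crop(a,u,v,40,40,k) for u,v in((442,212),(365,206),(285,176))]),
 np.hstack([crop(b,u,v,40,40,k) for u,v in((375,148),(348,192),(283,246))])]))
E
```

```text
(no output)
```

View pics/c1.png

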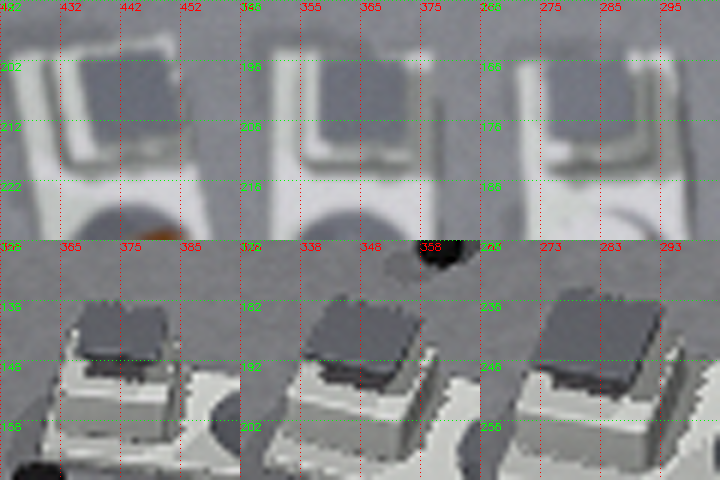

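```bash
python3 - <<'E'
import cv2,numpy as np
from cell import camera_info
def P(n):
    i=camera_info(n);K=np.array([[i['fx'],0,i['cx']],[0,i['fy'],i['cy']],[0,0,1]])
    return K@np.c_[cv2.Rodrigues(i['rvec'])[0],i['tvec']]
A,B=P("top"),P("side")
for n,a,b in(("tall",(444,208.2),(375.3,142.3)),("vial",(365.3,202.5),(348.5,187.7)),("jar",(283.2,171.8),(283,241.2)),("square",(200,235.5),(324,350))):
    X=cv2.triangulatePoints(A,B,np.float64(a),np.float64(b));X=(X[:3]/X[3]).ravel()
    r=[(lambda p:p[:2]/p[2]-q)(M@np.r_[X,1]) for M,q in((A,a),(B,b))]
    print(n,X.round(4),np.round(r,1).tolist(), ((X-[.2186,.4770,.2306])*100).round(1))
E
```

```text
tall [ 0.541  -0.2776  0.0489] [[-0.1, -0.6], [0.4, 0.1]] [ 32.2 -75.5 -18.2]
vial [ 0.5539 -0.086   0.0464] [[-0.0, -0.3], [0.2, 0.0]] [ 33.5 -56.3 -18.4]
jar [0.6305 0.1193 0.0464] [[0.0, 0.0], [-0.0, -0.0]] [ 41.2 -35.8 -18.4]
square [0.4704 0.3223 0.0398] [[-0.0, -0.2], [0.2, 0.0]] [ 25.2 -15.5 -19.1]
```

```bash
python3 -m crank '[[-1,2.5,-5.6,0,0,0,0],[-1,2.5,-5.6,0,0,0,0],[-1,2.5,-5.6,0,0,0,0],[-1,2.5,-5.6,0,0,0,0],[-1,2.5,-5.6,0,0,0,0],[-1,2.5,-5.6,0,0,0,0],[-1,2.5,-5.6,0,0,0,0],[-1,2.5,-5.6,0,0,0,0],[-1,2.5,-5.6,0,0,0,0],[-1,2.5,-5.6,0,0,0,0],[-1,2.2,-4.1,0,0,0,0],[-1,1,-4.2,0,0,0,0]]' 40
```

```text
t: 1.6
eef_pos: [0.5011, -0.1673, 0.2305]
tool_rot: [3.141, -0.001, 2.711]
ft_force: [-0.0, -0.1, -0.6]
grip_width: -0.0001
grasp_force: 0.0
```

```bash
python3 -m crank '[[-1,0,0,0,0,0,0],[-1,0,0,0,0,0,0],[-1,0,0,0,0,0,0]]'
```

```text
t: 1.98
eef_pos: [0.5007, -0.1647, 0.2315]
tool_rot: [3.141, 0.0, 2.713]
ft_force: [-0.7, 0.2, -0.4]
grip_width: 0.0003
grasp_force: 0.0
```

Settled; 4.0, -11.3 remains to the tall tab.

```bash
python3 -m crank '[[-1,1.4,-3.8,-2,0,0,0],[-1,1.3,-3.8,-2,0,0,0],[-1,1.3,-3.7,-2,0,0,0],[-1,0,0,-3,0,0,0],[-1,0,0,-3,0,0,0],[-1,0,0,-2,0,0,0],[-1,0,0,0,0,0,0],[-1,0,0,0,0,0,0],[-1,0,0,0,0,0,0]]'; python3 - <<'E'
from cell import capture
import cv2,numpy as np
a=capture("top")[180:255,400:490];b=capture("side")[95:170,330:420]
cv2.imwrite("pics/c2.png",cv2.resize(np.hstack([a,b]),None,fx=4.4,fy=4.4,interpolation=cv2.INTER_CUBIC))
E
```

```text
t: 3.1
eef_pos: [0.5415, -0.279, 0.0931]
tool_rot: [-3.141, 0.003, 2.712]
ft_force: [0.2, 0.1, 0.2]
grip_width: -0.0001
grasp_force: 0.0
```

View pics/c2.png

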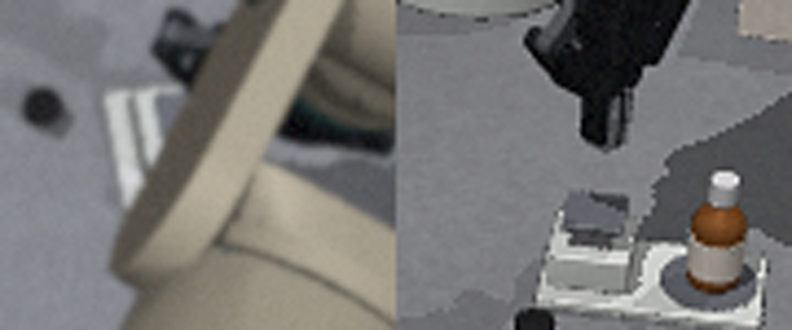

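The fingertip is about 44 mm over the tab centre (side view crop 605,145 over 598,210) and clear of the bottle. Descending gently.

```bash
python3 -m crank '[[-1,0,0,-2,0,0,0],[-1,0,0,-1.5,0,0,0],[-1,0,0,-0.5,0,0,0],[-1,0,0,-0.2,0,0,0],[-1,0,0,-0.2,0,0,0],[-1,0,0,-0.2,0,0,0],[-1,0,0,0,0,0,0]]'
```

```text
t: 4.08
eef_pos: [0.541, -0.2789, 0.0456]
tool_rot: [-3.142, 0.001, 2.712]
ft_force: [-0.1, 0.3, 1.5]
grip_width: -0.0
grasp_force: 0.7
```

```bash
python3 -m crank '[[-1,0,0,-0.2,0,0,0],[-1,0,0,-0.1,0,0,0],[-1,0,0,0,0,0,0]]'; python3 -m crank '[[-1,0,0,-0.1,0,0,0],[-1,0,0,0,0,0,0]]'
```

```text
t: 4.45
eef_pos: [0.5409, -0.2789, 0.0423]
tool_rot: [3.142, 0.001, 2.712]
ft_force: [0.6, -1.5, 1.8]
grip_width: -0.0003
grasp_force: 0.8
t: 4.7
eef_pos: [0.5409, -0.2788, 0.0413]
tool_rot: [3.142, 0.0, 2.712]
ft_force: [1.0, -1.2, 1.8]
grip_width: -0.0001
grasp_force: 0.9
```

```bash
python3 -m crank '[[-1,0,0,-0.1,0,0,0],[-1,0,0,0,0,0,0]]'; python3 -m crank '[[-1,0,0,-0.1,0,0,0],[-1,0,0,0,0,0,0]]'
```

```text
t: 4.95
eef_pos: [0.5408, -0.2788, 0.0403]
tool_rot: [3.142, 0.0, 2.712]
ft_force: [0.5, -0.9, 1.8]
grip_width: 0.0002
grasp_force: 0.9
t: 5.2
eef_pos: [0.5408, -0.2788, 0.0396]
tool_rot: [3.142, 0.0, 2.712]
ft_force: [0.1, 0.2, 4.9]
grip_width: -0.0
grasp_force: 2.1
```

The end stop is reached at z 0.040. On to the jar's tab.

```bash
python3 -m crank '[[-1,0,0,4,0,0,0],[-1,0,0,5,0,0,0],[-1,1.3,5.7,2,0,0,0],[-1,1.3,5.7,0,0,0,0],[-1,1.3,5.7,0,0,0,0],[-1,1.3,5.7,0,0,0,0],[-1,1.3,5.7,0,0,0,0],[-1,1.3,5.7,0,0,0,0],[-1,1.2,5.6,0,0,0,0],[-1,0,0,0,0,0,0],[-1,0,0,-3,0,0,0],[-1,0,0,-3,0,0,0]]';  python3 -m crank '[[-1,0,0,0,0,0,0],[-1,0,0,0,0,0,0]]'; python3 - <<'E'
from cell import capture
import cv2,numpy as np
a=capture("side");cv2.imwrite("pics/c3.png",cv2.resize(a[100:310,230:430],None,fx=2.8,fy=2.8,interpolation=cv2.INTER_CUBIC))
E
```

```text
t: 6.7
eef_pos: [0.6304, 0.1183, 0.0881]
tool_rot: [-3.141, -0.001, 2.711]
ft_force: [-0.9, 0.3, 0.3]
grip_width: 0.0001
grasp_force: 0.0
t: 6.95
eef_pos: [0.6312, 0.1187, 0.0905]
tool_rot: [3.141, 0.001, 2.711]
ft_force: [0.1, -0.2, 0.3]
grip_width: 0.0002
grasp_force: 0.0
```

View pics/c3.png

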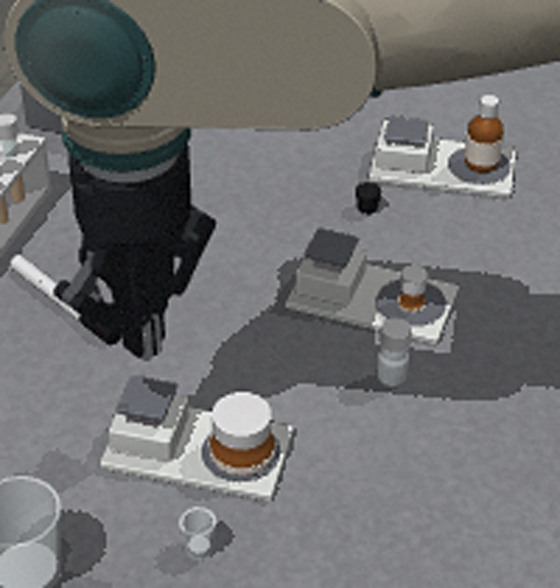

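The tall tab is clearly down on its pedestal (410,130), and the vial and jar tabs are up. The fingers (148,350) are above the jar tab (150,400).

```bash
python3 -m crank '[[-1,0,0,-2,0,0,0],[-1,0,0,-1.5,0,0,0],[-1,0,0,-0.3,0,0,0],[-1,0,0,-0.2,0,0,0],[-1,0,0,-0.2,0,0,0],[-1,0,0,-0.2,0,0,0],[-1,0,0,-0.1,0,0,0],[-1,0,0,0,0,0,0]]';python3 -m crank '[[-1,0,0,-0.2,0,0,0],[-1,0,0,-0.1,0,0,0],[-1,0,0,0,0,0,0]]'
```

```text
t: 8.0
eef_pos: [0.631, 0.1193, 0.0445]
tool_rot: [3.141, 0.001, 2.712]
ft_force: [-0.6, 0.4, 2.7]
grip_width: 0.0002
grasp_force: 0.9
t: 8.38
eef_pos: [0.6309, 0.1193, 0.0413]
tool_rot: [3.141, 0.0, 2.712]
ft_force: [0.7, -0.0, 2.1]
grip_width: 0.0001
grasp_force: 0.7
```

```bash
python3 -m crank '[[-1,0,0,-0.1,0,0,0],[-1,0,0,0,0,0,0]]'; python3 -m crank '[[-1,0,0,4,0,0,0],[-1,0,0,5,0,0,0],[-1,-2,-5.2,0,0,0,0],[-1,-1.9,-5.1,0,0,0,0],[-1,-1.9,-5.1,0,0,0,0],[-1,-1.9,-5.1,0,0,0,0],[-1,0,0,0,0,0,0],[-1,0,0,-2,0,0,0],[-1,0,0,-2,0,0,0],[-1,0,0,0,0,0,0],[-1,0,0,0,0,0,0]]'; python3 - <<'E'
from cell import capture
import cv2,numpy as np
a=capture("side");cv2.imwrite("pics/c4.png",cv2.resize(a[100:310,230:430],None,fx=2.8,fy=2.8,interpolation=cv2.INTER_CUBIC))
E
```

```text
t: 8.62
eef_pos: [0.6308, 0.1193, 0.0403]
tool_rot: [3.141, 0.0, 2.712]
ft_force: [1.9, -0.4, 1.9]
grip_width: -0.0002
grasp_force: 0.8
t: 10.0
eef_pos: [0.5541, -0.0853, 0.0909]
tool_rot: [3.141, 0.0, 2.712]
ft_force: [0.4, 0.5, -0.1]
grip_width: 0.0002
grasp_force: 0.0
```

View pics/c4.png

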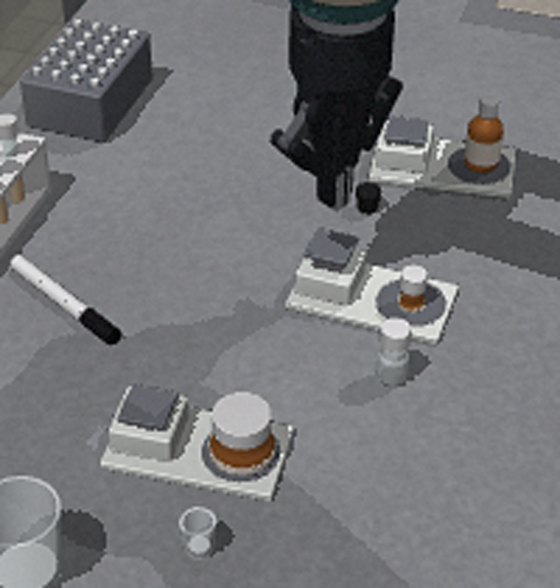

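The jar tab (150,408) is down and nothing has been disturbed. The fingers (335,205) are over the vial tab (335,250).

```bash
python3 -m crank '[[-1,0,0,-2,0,0,0],[-1,0,0,-1.5,0,0,0],[-1,0,0,-0.3,0,0,0],[-1,0,0,-0.2,0,0,0],[-1,0,0,-0.2,0,0,0],[-1,0,0,-0.2,0,0,0],[-1,0,0,-0.1,0,0,0],[-1,0,0,0,0,0,0]]';python3 -m crank '[[-1,0,0,-0.2,0,0,0],[-1,0,0,-0.1,0,0,0],[-1,0,0,0,0,0,0]]';python3 -m crank '[[-1,0,0,-0.1,0,0,0],[-1,0,0,0,0,0,0]]'; python3 -m crank '[[-1,0,0,4,0,0,0],[-1,0,0,6,0,0,0],[-1,0,0,6,0,0,0],[-1,0,0,0,0,0,0],[-1,0,0,0,0,0,0]]'; python3 - <<'E'
from cell import capture
import cv2,numpy as np
a=capture("side");cv2.imwrite("pics/c5.png",cv2.resize(a[100:310,230:430],None,fx=2.8,fy=2.8,interpolation=cv2.INTER_CUBIC))
E
```

```text
t: 11.05
eef_pos: [0.5541, -0.0858, 0.0457]
tool_rot: [3.141, 0.001, 2.712]
ft_force: [1.7, -0.8, 2.3]
grip_width: -0.0002
grasp_force: 1.0
t: 11.42
eef_pos: [0.5537, -0.0857, 0.0422]
tool_rot: [3.142, -0.0, 2.712]
ft_force: [0.1, -0.1, 2.2]
grip_width: -0.0
grasp_force: 0.9
t: 11.68
eef_pos: [0.5537, -0.0857, 0.0412]
tool_rot: [-3.142, -0.0, 2.712]
ft_force: [0.5, 0.1, 1.8]
grip_width: -0.0003
grasp_force: 0.8
t: 12.3
eef_pos: [0.5532, -0.0856, 0.2001]
tool_rot: [-3.141, -0.002, 2.712]
ft_force: [-0.1, 0.4, -0.9]
grip_width: -0.0004
grasp_force: 0.0
```

View pics/c5.png

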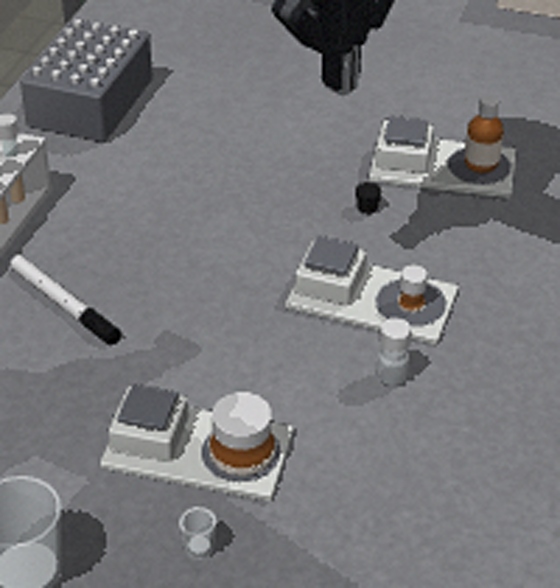

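All three tabs are down (tall 408,130; vial 335,255; jar 148,407), nothing has moved, and the arm is clear.

```bash
python3 -c "from cell import manip; print(manip.close_job())"
```

```text
the job is handed in; nothing more can be done
None
```

I pressed the tall bottle's, jar's and vial's tabs down in that order (about 9–10 mm each, under 5 N on every reading), left the square bottle's tab untouched, saw nothing shifted in the pictures, and handed the job in at about 12 s; no verdict was returned.

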